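# Set the blade gap of a board separator with a feeler gauge

## Robot

A 6-joint arm with a two-finger parallel gripper is mounted at the origin on the work surface. World frame = base frame: x ahead of the robot, y to its left, z up, the work surface at z = 0. Lengths are in mm, angles in rad, forces in N, time in s.
With the tool pointing down it reaches from about 400 to 925 mm from the base axis. Payload 12.5 kg.
Tool frame: the origin (TCP) lies midway between the tips of the shut fingers; the grasp point (between the pads) lies 19 mm behind it; z points along the fingers, y is the line along which they close (so a half turn about z gives the same grasp; the last joint's range is limited). The gripper opens to 95 mm and grips with 3 to 60 N. Pads are 20 mm wide; open, the fingers measure 119 mm over their backs; the gripper's body (75 mm by 180 mm) begins 59 mm behind the grasp point.
Start: joints at [1.153, 0.491, 1.559, -0, 1.092, -0.106], TCP at [191.716, 594.888, 214.661] pointing down, gripper open.
Joint ranges: [-3.1, 3.1], [-0.84, 2.19], [0.05, 2.79], [-1.13, 4.28], [0.06, 2.93], [-2.69, 2.69]. Speed limits (rad/s): [2.22, 2.22, 2.79, 3.14, 3.14, 3.14].

## Interface

Orientations are given as [roll, pitch, yaw] about the fixed x, y, z axes, in that order (R = Rz(yaw) Ry(pitch) Rx(roll)).
In Python, from cell import state, read_camera, camera_info, env gives the robot as it stands.
- The arm moves only by the tool move_arm, never from a script. Its argument "commands" is a list of rows, each a list of 3 entries, a list of its own where there are three numbers: the shift along the world's x, y, z in cm, then the turn, a rotation vector about the world's x, y, z in degrees, then the opening, from 0 (shut) to 1 (fully open). A call has 1 to 10 rows; each row shifts and turns the commanded pose from where the row before left it; what a row does not reach is not made up. A row lasts 1/10 s, in which the tool goes at most 50 mm and 8.59 degrees, less where a joint would pass 70% of its speed; a pose out of reach is approached as far as the arm can. A call with a gripper value outside its range is refused whole. The fingers move at their own pace and stop on an object; the grip force is fixed at half the most. Time passes only in rows, so rows that do not move let the fingers close. It gives the time, the measured TCP pose, the force, the opening and the grip force at its end, in the units of the state.
- state(): the state, without advancing time (a new reading comes with each control period).
- read_camera(name): name is "scene" or "side" or "wrist"; returns the picture (400x640x3 uint8, blue, green, red); there is no depth.
- camera_info(name): a dict with "K" (3x3 intrinsics, pixels), "cam_to_world" (4x4, takes a point from camera to world coordinates). Camera axes: x right, y down, z forward; pixel columns grow to the right and rows downward; lengths in mm; the calibration is good to about 2 mm. A picture is of the moment at which its call begins: read the wrist's pose just before it. camera_info takes no time and is no camera call; for the wrist camera it gives the pose at the moment of the call.
- env.job_done(): hands the job in; it is judged then, once.
The state is a dict: "t": time; "joints": joint angles; "qvel": joint speeds; "tau": joint torques, N m; "eef_pos": TCP position; "tcp_rot": TCP orientation; "ft_force": force on the tool from outside, world axes, zero at the start; "moment": the same for the moment, N m; "opening": opening from 0.0 (shut) to 1.0 (fully open); "grip_force": force on a finger pad.
Only numpy, scipy, OpenCV 4.12 (cv2) and the standard library are available. Lean on these libraries where they do the work, as an engineer would, in place of code of your own. Each camera call takes 0.05 s, during which the arm holds its last target. There are 200 camera calls.

## Task

Set the blade gap of the board separator: slide the green-handled gauge blade flat along the bed under the cutter disc until its tip meets the brass stop. Then turn the red screw down until the disc just drags on the gauge, so that a pull on the handle feels a light drag of about 5 N but the blade still slides, and never clamp it hard. Leave the gauge home in the gap, let go of everything and do not disturb the yellow gauge, the circuit board, the flux bottle or the reel.

Things in the scene. Friction and masses are not known exactly. Their poses are not given: they have to be found in the camera images.
- cutter: blue C-frame board separator on a flat steel bed 130 mm wide, its top 40 mm above the table. Origin: on the table, below the screw axis and the disc; x runs from the infeed end (x = -190 mm) to the column (x = 44 mm on), z up. The arm of the frame spans x from -22 to 80 mm, y +-26 mm, z to 135 mm. Guide bars 6 mm high flank y = 0: 22 mm apart, flared before x = -30 mm, starting at x = -58 mm
- bed_stop (a point): on the bed surface (40 mm above the table), on the centre line at the front face of the brass stop, 18 mm behind the cutter's origin; its axes are the cutter's. The gauge is home when its tip is here
- head: aluminium block under the arm, carrying the brass cutter disc (44 mm across, 5 mm thick). Origin: centre of its underside. The screw lowers it 1.9 mm per rad. The disc's projection below it differs each time by up to 2.5 mm and shows in no pose: at screw angle 0 the rim stands 7.0 to 9.5 mm above the bed. On touching the gauge the disc yields as a spring of about 7 N/mm (13 N per rad of screw)
- screw (a joint): angle of the red adjusting screw, 0 to 5.6 rad; it starts between 0.2 and 0.9 and grows as it is turned clockwise seen from above, which lowers the disc; stays where it is left (friction about 0.06 N m)
- screw_grip (a point): on the screw's vertical axis, at mid-height of its red grip bar (163 mm above the table). The bar is 44 mm long along this point's x axis, 12 mm wide along y, 24 mm high, from 14 to 38 mm above the top of the arm of the frame
- gauge: green-handled feeler gauge, about 0.1 kg, lying flat: handle 60 x 14 x 32 mm high, and a steel blade 18 mm wide and 3 mm thick reaching 90 mm beyond it, undersides flush. Origin: centre of the handle's underside; x towards the blade's tip (120 mm from the origin), y across the handle, z up
- gauge_tip (a point): middle of the gauge blade's tip, at its underside, 120 mm from the gauge's origin
- gauge_grip (a point): middle of the gauge's handle, 22 mm above its underside. The blade rubs on disc and bed (friction 0.4 each, varying by a fifth): a slow pull along the blade meets a drag of about 0.8 times the disc's pinch plus 0.4 N, and 0.4 N more per N pressed down on the handle; once the pull stops it settles a fifth lower. A pinch of 3.5 to 10 N is right; above 20 N the gauge is clamped hard and marked
- gauge_thick: yellow-handled gauge with a 6 mm blade, otherwise alike, not to be used; same origin and axes
- board: green circuit board 110 x 160 x 18 mm lying on the table, origin at the centre of its underside
- flux: amber flux bottle, 40 mm across, 90 mm high, origin at the centre of its underside
- reel: aluminium wire reel, 60 mm across, 42 mm high, origin at the centre of its underside
There are look-alikes about, which are no part of the job. What is shaped like the gauge but brown is not meant.

How it is judged (in metres and radians):
On the way, in this order (a step that is already met when the one before it is completed fails the run):
1. the gauge blade lies home in the gap, its tip at the brass stop (x of gauge_tip in the frame of bed_stop above -0.005 m and distance between gauge_tip and bed_stop below 0.007 m), for 0.2 s.
2. the disc pinches the gauge so that it just drags (3.5 to 10 N) (contact force between gauge and head between 3.5 and 10 N), for 0.2 s.
At the end, for the whole second after the job is handed in: The gauge lies flat on the bed at rest, its tip within 10 mm of the brass stop, pinched by the cutter disc with 3.5 to 10 N, and nothing is held (all of step 2 and distance between gauge_tip and bed_stop below 0.01 m and angle between gauge's own z axis and vertical below 0.06 rad and linear speed of gauge below 0.01 m/s); the robot touches nothing.
It fails at once if the disc clamps the gauge with more than 20 N (contact force between gauge and head above 20 N).
It fails at once if a bystander is moved by more than 20 mm (distance of any of gauge_thick, board, flux, reel from where it was at the start of the episode above 0.02 m).
It also fails if it takes over 72 s, if anything falls off the work surface, if the arm or the gripper's body presses on something with over 40 N, if the wrist force passes 120 N, or if a joint passes its speed limit or range.

## Working session

There is one attempt and no reset: what is moved stays moved. The work goes in short steps, Python scripts to look and compute and a tool call to move; the robot and the scene stay as the last step left them, time stands still between calls to the robot, and variables do not carry over. Pictures are saved under pics/ and viewed, at most 10 in all, crops included, and the job is handed in when it is done.

Besides the shell and the picture viewer there is one more tool, called after "Request:" in YAML: its name, and indented under it one key for each argument. move_arm: Moves the arm, as the interface text tells. Its arguments: {"type":"object","properties":{"commands":{"type":"array"}},"required":["commands"]}

```bash
mkdir -p pics; ls; python3 - <<'E'
from cell import state, read_camera, camera_info
import cv2,numpy as np
a=read_camera("scene");b=read_camera("side")
cv2.imwrite("pics/scene.png",a);cv2.imwrite("pics/side.png",b)
for n in("scene","side"):
    c=camera_info(n);print(n,np.round(c["K"],1).tolist(),np.round(c["cam_to_world"],3).tolist())
print(state())
E
```

```text
pics
scene [[372.8, 0.0, 322.0], [0.0, 372.8, 200.5], [0.0, 0.0, 1.0]] [[0.732, 0.533, -0.424, 1042.246], [0.681, -0.58, 0.447, -473.711], [-0.007, -0.616, -0.787, 959.073], [0.0, 0.0, 0.0, 1.0]]
side [[385.2, 0.0, 318.0], [0.0, 385.2, 197.0], [0.0, 0.0, 1.0]] [[0.966, -0.129, 0.224, 302.334], [-0.259, -0.509, 0.821, -922.473], [0.008, -0.851, -0.525, 722.143], [0.0, 0.0, 0.0, 1.0]]
{'t': 0.1, 'joints': array([ 1.15339406e+00,  4.91453243e-01,  1.55937125e+00,  4.35661114e-05,
        1.09169929e+00, -1.05577279e-01]), 'qvel': array([-5.90513980e-05, -1.92960689e-03, -6.36777535e-04, -6.29163461e-04,
       -5.88003057e-05,  3.06275224e-04]), 'tau': array([ 2.75680140e-03, -6.13626909e+01, -2.58606470e+01,  6.94040372e-02,
        4.70383256e-02, -5.64366985e-05]), 'eef_pos': array([191.61851556, 594.68500202, 214.15473061]), 'tcp_rot': array([-3.14067078e+00, -1.36551155e-04,  2.82974750e+00]), 'ft_force': array([-0.17600669, -0.07959256, -0.46352194]), 'moment': array([ 0.04665269,  0.00191963, -0.02715938]), 'grip_force': 0.0, 'opening': 0.9961041963508896}
```

View pics/scene.png

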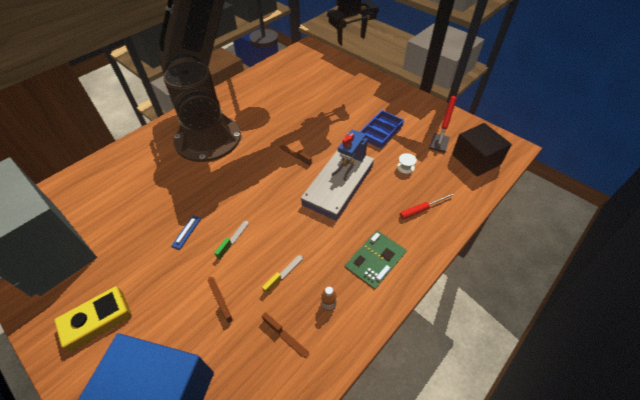

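View pics/side.png

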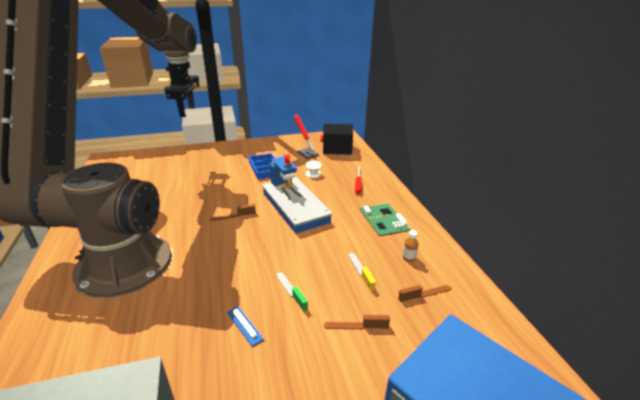

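The scene view shows the green gauge (handle 223,247, tip 247,223) and the cutter (bed ~338,185, red screw 349,139). The side view shows the gauge at 299,298 and the cutter at 295,200.

```bash
cat > h.py <<'E'
import cv2,numpy as np
from cell import state, read_camera, camera_info
def cast(info,px,z):
    px=np.atleast_2d(np.array(px,float)); K=info["K"];T=np.array(info["cam_to_world"])
    d=np.c_[px,np.ones(len(px))]@np.linalg.inv(K).T@T[:3,:3].T
    o=T[:3,3]; s=(z-o[2])/d[:,2]; return o+s[:,None]*d
def proj(info,p):
    T=np.linalg.inv(np.array(info["cam_to_world"]));q=np.atleast_2d(p)@T[:3,:3].T+T[:3,3]
    u=q@np.array(info["K"]).T; return u[:,:2]/u[:,2:]
def tri(i1,p1,i2,p2):
    A=[];b=[]
    for i,p in((i1,p1),(i2,p2)):
        o=np.array(i["cam_to_world"])[:3,3];d=cast(i,p,0)[0]-o;d/=np.linalg.norm(d)
        P=np.eye(3)-np.outer(d,d);A.append(P);b.append(P@o)
    return np.linalg.lstsq(np.vstack(A),np.hstack(b),rcond=None)[0]
def blobs(img,lo,hi,roi=None,amin=8):
    h=cv2.cvtColor(img,cv2.COLOR_BGR2HSV);m=cv2.inRange(h,np.array(lo),np.array(hi))
    if roi: k=np.zeros_like(m);x0,y0,x1,y1=roi;k[y0:y1,x0:x1]=255;m&=k
    c,_=cv2.findContours(m,cv2.RETR_EXTERNAL,cv2.CHAIN_APPROX_NONE)
    return sorted([x[:,0,:] for x in c if cv2.contourArea(x)>=amin],key=lambda x:-cv2.contourArea(x.reshape(-1,1,2)))
E
python3 - <<'E'
from h import *
I={n:camera_info(n) for n in("scene","side")};S={n:cv2.imread(f"pics/{n}.png") for n in I}
def show(n,what,z,lo,hi,roi,amin=8):
    for c in blobs(S[n],lo,hi,roi,amin)[:2]:
        r=cv2.minAreaRect(cast(I[n],c,z)[:,:2].astype(np.float32)); 
        print(n,what,len(c),c.mean(0).round(1),"world",np.round(r[0]),np.round(r[1]),round(r[2],1)); print('   ',np.round(cv2.boxPoints(r)).tolist())
G=((45,120,60),(80,255,255));W=((0,0,110),(180,70,255));R1=((0,150,90),(6,255,255));R2=((170,150,90),(180,255,255))
show("scene","green",20,*G,(200,210,260,270));show("side","green",20,*G,(270,260,320,315))
show("scene","blade",3,*W,(210,210,260,250),4);show("side","blade",3,*W,(270,265,300,300),4)
show("scene","bed",40,*W,(295,140,380,220),100);show("side","bed",40,*W,(255,170,335,232),100)
for R in(R1,R2):
  show("scene","red",163,*R,(335,125,365,150),4);show("side","red",163,*R,(275,145,300,170),4)
a=cv2.resize(S["scene"][115:225,290:390],None,fx=5,fy=5,interpolation=cv2.INTER_CUBIC)
cv2.imwrite("pics/crop.png",a)
E
```

```text
scene green 35 [221.7 246.2] world [ 436. -262.] [14. 59.] 16.2
    [[421.0, -236.0], [437.0, -293.0], [451.0, -289.0], [435.0, -232.0]]
side green 51 [300.  298.5] world [ 438. -266.] [22. 79.] 15.6
    [[417.0, -231.0], [438.0, -307.0], [459.0, -301.0], [438.0, -225.0]]
scene blade 47 [238.7 231.3] world [ 421. -191.] [17. 87.] 15.8
    [[401.0, -151.0], [425.0, -235.0], [441.0, -231.0], [417.0, -147.0]]
side blade 49 [285.5 283.3] world [ 417. -191.] [19. 90.] 14.9
    [[396.0, -150.0], [420.0, -237.0], [438.0, -232.0], [415.0, -145.0]]
scene bed 255 [339.4 177.4] world [522. 156.] [131. 270.] 13.4
    [[427.0, 273.0], [490.0, 10.0], [617.0, 40.0], [554.0, 303.0]]
side bed 233 [295.7 197.3] world [513. 165.] [141. 367.] 11.8
    [[406.0, 330.0], [481.0, -29.0], [620.0, 0.0], [545.0, 359.0]]
scene red 30 [347.2 139.4] world [506. 206.] [23. 52.] 21.5
    [[486.0, 226.0], [505.0, 178.0], [527.0, 187.0], [508.0, 235.0]]
side red 22 [287.  158.6] world [506. 207.] [76. 15.] 86.3
    [[496.0, 170.0], [511.0, 169.0], [516.0, 244.0], [500.0, 245.0]]
```

View pics/crop.png

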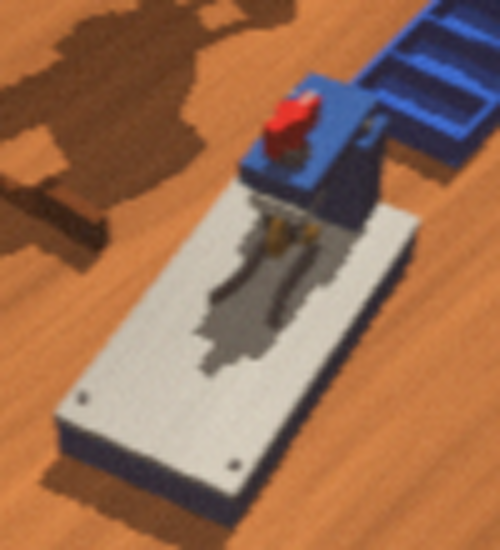

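The crop shows the bed's near corners at (301,198) and (337,214), the red bar at (348,139) and the guide bars below it. The gauge origin comes to about (439,-263) with yaw ~105°. The cutter axis comes to about (506,207) with yaw ~103°. I'll move over the cutter and turn the tool, to look closer on the way.

Request:
move_arm:
  commands:
    - [[3.1,-3.9,0.8],[0,0,-5.7],1]
    - [[3.1,-3.9,0.8],[0,0,-5.7],1]
    - [[3.1,-3.9,0.8],[0,0,-5.7],1]
    - [[3.1,-3.9,0.8],[0,0,-5.7],1]
    - [[3.1,-3.9,0.8],[0,0,-5.7],1]
    - [[3.1,-3.9,0.8],[0,0,-5.7],1]
    - [[3.1,-3.9,0.8],[0,0,-5.7],1]
    - [[3.1,-3.9,0.8],[0,0,-5.7],1]
    - [[3.1,-3.9,0.8],[0,0,-5.7],1]
    - [[3.1,-3.9,0.8],[0,0,-5.7],1]

```text
t: 1.1
eef_pos: [499.7, 206.6, 294.2]
tcp_rot: [-3.141, -0.0, 1.831]
ft_force: [0.2, 1.2, 0.1]
opening: 1.001
grip_force: 0.0
```

```bash
python3 - <<'E'
from h import *
import pickle
s=state();i=camera_info("wrist");a=read_camera("wrist")
cv2.imwrite("pics/w1.png",a);pickle.dump(i,open("w1.pkl","wb"))
print(s["t"],s["eef_pos"],s["tcp_rot"],s["joints"],s["qvel"]);print(np.round(i["cam_to_world"],3).tolist(),i["K"][0])
print("proj",proj(i,[[506,207,163],[506,207,40],[530,108,40],[441,-263,0],[550,21,40]]))
E
```

```text
1.1 [499.73685942 206.57028515 294.18532321] [-3.14142862e+00 -5.19682108e-05  1.83076424e+00] [2.69769590e-01 2.95403814e-01 1.65418282e+00 5.76572037e-05
 1.19216954e+00 9.78035438e-03] [-0.86723886  0.12048196 -0.39218383  0.00198017  0.26643474  0.12510388]
[[0.966, 0.248, 0.066, 480.939], [0.257, -0.934, -0.248, 277.765], [-0.0, 0.257, -0.967, 464.31], [0.0, 0.0, 0.0, 1.0]] [283.23898152   0.         320.98220278]
proj [[326.49667587 193.97006376]
 [324.9697915  174.40851707]
 [323.3508342  237.00842478]
 [234.33700539 382.09599592]
 [321.45001874 286.22675562]]
```

View pics/w1.png

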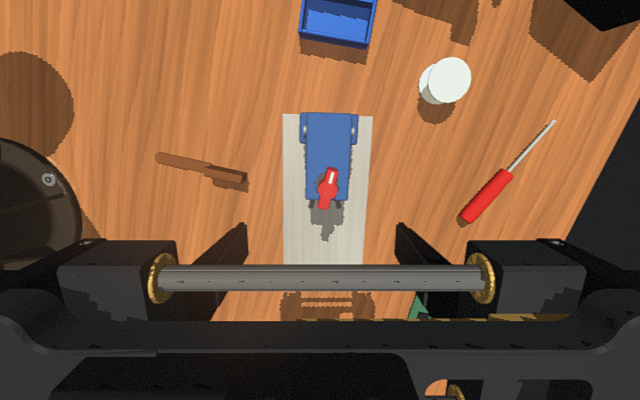

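The wrist view shows the red bar from (331,170) to (321,207), the blue frame arm above it and the bed edges at x≈283 and 372 px. I'll measure from it while I carry on to the gauge.

```bash
python3 - <<'E'
from h import *
import pickle
i=pickle.load(open("w1.pkl","rb"));a=cv2.imread("pics/w1.png")
r=blobs(a,(0,150,90),(8,255,255),(300,150,350,220))+blobs(a,(170,150,90),(180,255,255),(300,150,350,220))
for c in r[:2]:
    q=cv2.minAreaRect(cast(i,c,168)[:,:2].astype(np.float32));print("red",len(c),q,cv2.boxPoints(q).round().tolist())
# bed edges: left and right boundary per row
h=cv2.cvtColor(a,cv2.COLOR_BGR2HSV);m=cv2.inRange(h,(0,0,110),(180,70,255))
L=[];R=[]
for y in range(118,255,4):
    xs=np.where(m[y,270:385])[0]+270
    if len(xs)>10: L.append((xs[0],y));R.append((xs[-1],y))
for P in(L,R):
    w=cast(i,P,40)[:,:2].astype(np.float32);l=cv2.fitLine(w,cv2.DIST_HUBER,0,.01,.01).ravel();print("edge",l,np.degrees(np.arctan2(l[1],l[0])),P[0],P[-1])
    n=np.array([-l[1],l[0]]);print(" screw dist",n@(np.array([506,207])-l[2:]))
b=blobs(a,(100,120,40),(130,255,255),(295,105,365,210),100)
q=cv2.minAreaRect(cast(i,b[0],135)[:,:2].astype(np.float32));print("frame",q,cv2.boxPoints(q).round().tolist())
E
```

```text
red 98 ((505.0003662109375, 214.3146514892578), (18.64116859436035, 46.34584045410156), 11.829963684082031) [[491.0, 235.0], [501.0, 190.0], [519.0, 194.0], [509.0, 239.0]]
edge [ 2.2347656e-01 -9.7470933e-01  4.4751941e+02  1.7758281e+02] -77.086685 (np.int64(283), 118) (np.int64(284), 254)
 screw dist 63.57563013051595
edge [ 2.2502294e-01 -9.7435349e-01  5.7334698e+02  2.0389699e+02] -76.995766 (np.int64(372), 118) (np.int64(362), 254)
 screw dist -64.921520986833
frame ((498.2275085449219, 242.49794006347656), (63.91011428833008, 99.44178771972656), 13.795217514038086) [[455.0, 283.0], [479.0, 187.0], [541.0, 202.0], [517.0, 298.0]]
```

Request:
move_arm:
  commands:
    - [[2.0,-4.0,0],[0,0,0],1]
    - [[1.0,-4.8,-0.5],[0,0,0.5],0.5]
    - [[0,-4.8,-0.5],[0,0,0],0.5]
    - [[-0.5,-4.8,-1],[0,0,0],0.5]
    - [[-0.5,-4.8,-1],[0,0,0],0.5]
    - [[-1.0,-4.8,-1],[0,0,0],0.5]
    - [[-1.5,-4.7,-1],[0,0,0],0.5]
    - [[-2,-4.5,-1],[0,0,0],0.5]
    - [[-2,-4.5,-1],[0,0,0],0.5]
    - [[-1.8,-2.3,-1],[0,0,0],0.5]

```text
t: 2.15
eef_pos: [435.0, -233.4, 213.5]
tcp_rot: [-3.141, 0.0, 1.842]
ft_force: [0.4, -0.2, 0.5]
opening: 0.503
grip_force: 0.0
```

Request:
move_arm:
  commands:
    - [[0.2,-2.0,0],[0,0,0],0.5]
    - [[0,0,0],[0,0,0],0.5]

```text
t: 2.35
eef_pos: [437.9, -252.7, 213.7]
tcp_rot: [-3.141, -0.0, 1.841]
ft_force: [0.5, -0.9, 1.1]
opening: 0.5
grip_force: 0.0
```

```bash
python3 - <<'E'
from h import *
s=state();i=camera_info("wrist");a=read_camera("wrist");cv2.imwrite("pics/w2.png",a)
print(s["eef_pos"],s["tcp_rot"],np.abs(s["qvel"]).max(),proj(i,[[439,-263,32],[407,-148,3]]))
for n,lo,hi,z in(("green",(45,120,60),(80,255,255),32),("blade",(0,0,110),(180,70,255),3)):
    for c in blobs(a,lo,hi,(200,60,440,400),100)[:3]:
        q=cv2.minAreaRect(cast(i,c,z)[:,:2].astype(np.float32));print(n,len(c),c.mean(0),q,cv2.boxPoints(q).round().tolist())
E
```

```text
[ 437.85430634 -252.68372308  213.68342576] [-3.14133607e+00 -1.25941850e-04  1.84111157e+00] 0.046884812195798896 [[319.58500519 191.33012222]
 [319.44909905  94.37276039]]
green 108 [319.49074074 188.49074074] ((438.0517578125, -260.1148681640625), (11.70302963256836, 61.36362838745117), 15.473405838012695) [[424.0, -232.0], [441.0, -291.0], [452.0, -288.0], [436.0, -229.0]]
blade 213 [356.53051643 280.20187793] ((531.6650390625, -387.0354919433594), (141.94915771484375, 26.993980407714844), 15.47425651550293) [[460.0, -393.0], [467.0, -419.0], [604.0, -381.0], [596.0, -355.0]]
blade 162 [319.07407407 128.54938272] ((418.0137939453125, -189.98587036132812), (18.171531677246094, 90.11436462402344), 15.733011245727539) [[397.0, -149.0], [421.0, -236.0], [439.0, -231.0], [415.0, -144.0]]
blade 145 [211.86206897 184.76551724] ((296.30731201171875, -301.7064208984375), (12.54273509979248, 93.94036102294922), 22.88540267944336) [[272.0, -261.0], [309.0, -347.0], [320.0, -343.0], [284.0, -256.0]]
```

View pics/w2.png

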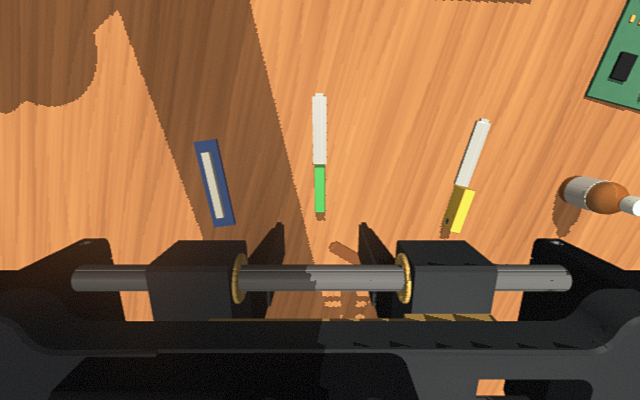

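The wrist view shows the gauge straight ahead, with the green handle at (319,188) and the blade tip at (319,95). I'll descend on the handle.

Request:
move_arm:
  commands:
    - [[0,-0.7,-4.0],[0,0,0],0.5]
    - [[0,0,-4.5],[0,0,0],0.5]
    - [[0,0,-4.5],[0,0,0],0.5]
    - [[0,0,-3.5],[0,0,0],0.5]
    - [[0,0,-2.0],[0,0,0],0.5]
    - [[0,0,-1.0],[0,0,0],0.5]
    - [[0,0,0],[0,0,0],0.5]
    - [[0,0,0],[0,0,0],0.5]

```text
t: 3.2
eef_pos: [438.7, -257.6, 19.9]
tcp_rot: [3.141, 0.001, 1.844]
ft_force: [-0.4, 0.5, 0.7]
opening: 0.498
grip_force: 0.0
```

Request:
move_arm:
  commands:
    - [[0,-0.4,-1.3],[0,0,0],0.5]
    - [[0,0,0],[0,0,0],0]
    - [[0,0,0],[0,0,0],0]
    - [[0,0,0],[0,0,0],0]
    - [[0,0,0],[0,0,0],0]
    - [[0,0,0],[0,0,0],0]

```text
t: 3.8
eef_pos: [438.3, -261.8, 6.3]
tcp_rot: [3.141, 0.0, 1.844]
ft_force: [-0.3, 1.0, 0.8]
opening: 0.144
grip_force: 30.0
```

Request:
move_arm:
  commands:
    - [[0,0,2.0],[0,0,0],0]
    - [[0,0,4.0],[0,0,0],0]
    - [[1.4,3.6,3.0],[0,0,-0.3],0]
    - [[1.4,3.6,0],[0,0,-0.4],0]
    - [[1.4,3.6,0],[0,0,-0.4],0]
    - [[1.4,3.6,0],[0,0,-0.4],0]
    - [[1.4,3.6,0],[0,0,-0.4],0]
    - [[1.4,3.6,0],[0,0,-0.4],0]
    - [[1.4,3.6,0],[0,0,-0.4],0]
    - [[1.2,2.4,0],[0,0,0],0]

```text
t: 4.8
eef_pos: [548.5, 16.5, 96.2]
tcp_rot: [3.141, -0.0, 1.798]
ft_force: [1.5, -0.2, -1.0]
opening: 0.15
grip_force: 30.0
```

Request:
move_arm:
  commands:
    - [[0,0,0],[0,0,0],0]
    - [[0,0,0],[0,0,0],0]
    - [[0,0,0],[0,0,0],0]

```text
t: 5.1
eef_pos: [547.8, 13.5, 96.0]
tcp_rot: [-3.141, -0.0, 1.796]
ft_force: [0.6, -0.0, -0.7]
opening: 0.145
grip_force: 30.0
```

```bash
python3 - <<'E'
from h import *
import pickle
s=state();i=camera_info("wrist");a=read_camera("wrist");cv2.imwrite("pics/w3.png",a);pickle.dump(i,open("w3.pkl","wb"))
print(s["t"],s["eef_pos"],s["tcp_rot"],np.abs(s["qvel"]).max(),s["ft_force"])
for lo,hi in(((0,150,90),(8,255,255)),((170,150,90),(180,255,255))):
  for c in blobs(a,lo,hi,(280,20,360,160),30)[:1]:
    q=cv2.minAreaRect(cast(i,c,165)[:,:2].astype(np.float32));print("red",len(c),c.mean(0),q,cv2.boxPoints(q).round().tolist())
E
```

```text
5.1 [547.75648331  13.53246741  96.04839565] [-3.14119239e+00 -6.02633246e-05  1.79597731e+00] 0.010238206784590177 [ 0.62568308 -0.04338621 -0.73762124]
```

View pics/w3.png

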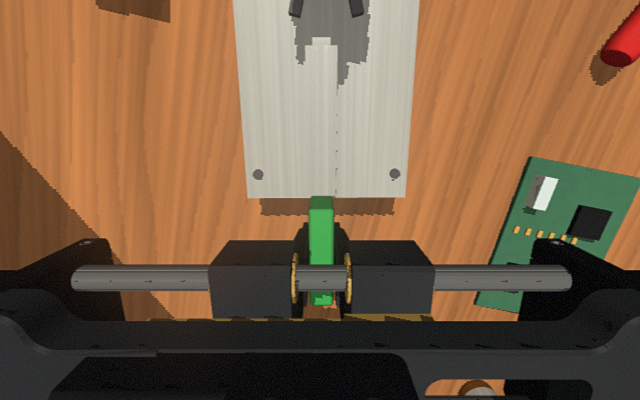

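The wrist view shows the held gauge with its tip at (321,38), the bed's infeed corners at (248,198) and (406,197), and the guide flare starts at about (295,15) and (357,15).

```bash
python3 - <<'E'
from h import *
import pickle
i=pickle.load(open("w3.pkl","rb"));a=cv2.imread("pics/w3.png");g=cv2.cvtColor(a,cv2.COLOR_BGR2HSV)
m=cv2.inRange(g,(0,0,110),(180,70,255))
def line(P,z):
    w=cast(i,P,z)[:,:2].astype(np.float32);l=cv2.fitLine(w,cv2.DIST_HUBER,0,.01,.01).ravel();return l[2:],l[:2]
L=[];R=[]
for y in range(5,190,5):
    xs=np.where(m[y,215:435])[0]+215;L.append((xs[0],y));R.append((xs[-1]+1,y))
N=[]
for x in list(range(255,305,3))+list(range(340,403,3)):
    ys=np.where(m[100:215,x])[0];N.append((x,ys[-1]+101))
pl,dl=line(L,40);pr,dr=line(R,40);pn,dn=line(N,40)
X=lambda p,d,q,e:p+d*np.linalg.solve(np.c_[d,-e],q-p)[0]
A=X(pl,dl,pn,dn);B=X(pr,dr,pn,dn);mid=(A+B)/2;print(A,B,np.linalg.norm(A-B))
th=lambda d:np.degrees(np.arctan2(d[1],d[0]))%180
print("angles",th(dl),th(dr),th(dn)-90)
y=np.radians((th(dl)+th(dr))/2);u=np.array([np.cos(y),np.sin(y)]);v=np.array([-u[1],u[0]]);O=mid+190*u;print("cutter O",O,"yaw",np.degrees(y))
f=lambda p:np.round([(p-O)@u,(p-O)@v],1)
for p in((295,15),(357,15),):print("guide",f(cast(i,p,40)[0,:2]),f(cast(i,p,46)[0,:2]))
s=np.array([547.76,13.53]);print("tcp in cutter",f(s),"gauge yaw cmd",np.degrees(1.796))
# blade edges/tip at z=93 (top), handle side
print("tip",[f(cast(i,p,93)[0,:2]) for p in((311,38),(330,38))],"handle",[f(cast(i,p,122)[0,:2]) for p in((310,200),(333,200))])
for yy in(45,55,65,80):print(yy,a[yy,296:346:1].astype(int).sum(1).tolist())
E
```

```text
[485.5339    13.707039] [612.2207    42.714928] 129.9654
angles 103.21216 103.133095 -77.10312
cutter O [505.57904 213.21169] yaw 103.172615
guide [-56.5  22. ] [-58.4  21.5]
guide [-56.7 -21.7] [-58.7 -21. ]
tcp in cutter [-204.     4.4] gauge yaw cmd 102.90322000549585
tip [array([-85. ,   9.3]), array([-85.1,  -1.2])] handle [array([-169.4,   10. ]), array([-169.5,   -2.1])]
45 [586, 482, 351, 344, 341, 339, 346, 340, 376, 470, 529, 528, 530, 523, 521, 520, 554, 587, 572, 578, 583, 593, 588, 581, 576, 575, 576, 584, 589, 611, 640, 617, 597, 586, 555, 521, 526, 513, 520, 516, 517, 431, 338, 342, 338, 338, 335, 348, 360, 345]
55 [487, 355, 348, 349, 342, 350, 348, 342, 378, 514, 590, 582, 586, 564, 574, 569, 585, 579, 583, 574, 586, 581, 583, 571, 572, 571, 572, 585, 596, 599, 599, 595, 587, 572, 575, 583, 581, 571, 572, 563, 576, 478, 335, 332, 329, 338, 345, 350, 351, 354]
65 [583, 586, 577, 577, 578, 569, 558, 563, 580, 575, 580, 579, 575, 576, 575, 565, 572, 580, 581, 573, 576, 575, 577, 568, 564, 573, 572, 578, 596, 602, 595, 587, 586, 575, 571, 574, 578, 566, 561, 564, 544, 423, 336, 332, 343, 342, 343, 359, 353, 343]
80 [574, 572, 565, 560, 564, 554, 564, 564, 576, 572, 569, 570, 578, 563, 565, 567, 562, 571, 563, 576, 577, 577, 569, 552, 564, 569, 568, 576, 582, 585, 589, 589, 576, 564, 565, 571, 572, 565, 556, 566, 538, 437, 337, 343, 341, 341, 341, 351, 498, 585]
```

Request:
move_arm:
  commands:
    - [[0,0.8,0],[0,0,0.3],0]
    - [[0.05,0.75,-1.5],[0,0,0],0]
    - [[0,0,-2.0],[0,0,0],0]
    - [[0,0,-1.0],[0,0,0],0]
    - [[0,0,-0.4],[0,0,0],0]
    - [[0,0,0],[0,0,0],0]
    - [[0,0,0],[0,0,0],0]

```text
t: 5.85
eef_pos: [549.0, 29.6, 47.6]
tcp_rot: [3.141, 0.0, 1.802]
ft_force: [-0.3, -0.0, -0.7]
opening: 0.148
grip_force: 30.0
```

Request:
move_arm:
  commands:
    - [[-0.03,0,-0.1],[0,0,0],0]
    - [[-0.34,1.46,0],[0,0,0],0]
    - [[-0.34,1.46,0],[0,0,0],0]
    - [[-0.34,1.46,0],[0,0,0],0]
    - [[-0.34,1.46,0],[0,0,0],0]
    - [[-0.28,1.17,0],[0,0,0],0]
    - [[0,0,0],[0,0,0],0]
    - [[0,0,0],[0,0,0],0]

```text
t: 6.65
eef_pos: [532.0, 100.3, 46.2]
tcp_rot: [3.141, 0.0, 1.803]
ft_force: [-0.3, 1.5, 1.7]
opening: 0.145
grip_force: 30.0
```

Request:
move_arm:
  commands:
    - [[-0.09,0.39,0],[0,0,0],0]
    - [[-0.09,0.39,0],[0,0,0],0]
    - [[-0.05,0.2,0],[0,0,0],0]
    - [[-0.02,0.1,0],[0,0,0],0]
    - [[0,0,0],[0,0,0],0]

```text
t: 7.15
eef_pos: [529.6, 110.7, 46.2]
tcp_rot: [3.141, -0.0, 1.802]
ft_force: [-0.1, -0.3, 4.7]
opening: 0.149
grip_force: 30.0
```

Request:
move_arm:
  commands:
    - [[-0.02,0.1,0],[0,0,0],0]
    - [[-0.02,0.1,0],[0,0,0],0]
    - [[0,0,0],[0,0,0],0]

```text
t: 7.45
eef_pos: [529.3, 112.6, 46.3]
tcp_rot: [3.141, 0.0, 1.802]
ft_force: [0.7, -1.2, 5.3]
opening: 0.146
grip_force: 30.0
```

Request:
move_arm:
  commands:
    - [[-0.02,0.1,0.03],[0,0,0],0]
    - [[-0.02,0.1,0],[0,0,0],0]
    - [[0,0,0],[0,0,0],0]

```text
t: 7.75
eef_pos: [528.5, 114.7, 46.3]
tcp_rot: [-3.141, -0.0, 1.802]
ft_force: [-0.1, -0.3, 1.5]
opening: 0.146
grip_force: 30.0
```

Request:
move_arm:
  commands:
    - [[-0.02,0.1,0],[0,0,0],0]
    - [[-0.01,0.05,0],[0,0,0],0]
    - [[0,0,0],[0,0,0],0]

```text
t: 8.05
eef_pos: [528.7, 115.1, 46.4]
tcp_rot: [3.142, 0.001, 1.802]
ft_force: [1.5, -11.6, 0.4]
opening: 0.146
grip_force: 30.0
```

The force jumped to 11.6 N, so the tip is on the stop. I'll ease off, release, rise and look at the screw bar.

Request:
move_arm:
  commands:
    - [[0.02,-0.1,0],[0,0,0],0]
    - [[0,0,0],[0,0,0],0.15]
    - [[0,0,0],[0,0,0],0.4]
    - [[0,0,0],[0,0,0],0.5]
    - [[0,0,0],[0,0,0],0.5]
    - [[0,0,4.0],[0,0,0],0.5]
    - [[0,0,5.0],[0,0,0],0.5]
    - [[0,0,5.0],[0,0,0],0.5]
    - [[0,0,4.0],[0,0,0],0.5]
    - [[0,0,0],[0,0,0],0.5]

```text
t: 9.05
eef_pos: [530.3, 115.5, 231.6]
tcp_rot: [3.133, 0.001, 1.802]
ft_force: [-0.2, -0.1, 0.3]
opening: 0.503
grip_force: 0.0
```

```bash
python3 - <<'E'
from h import *
import pickle
s=state();i=camera_info("wrist");a=read_camera("wrist");cv2.imwrite("pics/w4.png",a);pickle.dump(i,open("w4.pkl","wb"))
print(s["t"],s["eef_pos"],np.abs(s["qvel"]).max(),s["ft_force"])
p=proj(i,[[505.6,213.2,173]])[0];print(p)
x,y=p.astype(int);x0,y0=max(x-75,0),max(y-60,0);cv2.imwrite("pics/w4c.png",cv2.resize(a[y0:y0+150,x0:x0+150],None,fx=4,fy=4,interpolation=cv2.INTER_CUBIC));print(x0,y0)
h=cv2.cvtColor(a,cv2.COLOR_BGR2HSV)
print(h[y-20:y+25:4,x-24:x+25:4,2].tolist())
E
```

```text
9.05 [530.28980718 115.53964373 231.64030257] 0.08976768609102805 [-0.20254437 -0.07843317  0.27842627]
[317.9643799   86.20982064]
242 26
[[182, 180, 182, 183, 186, 146, 229, 247, 228, 169, 187, 181, 185], [180, 183, 181, 181, 187, 192, 230, 246, 229, 142, 183, 182, 181], [183, 183, 182, 185, 161, 232, 230, 219, 231, 170, 181, 179, 177], [184, 182, 184, 177, 231, 229, 229, 228, 229, 131, 179, 181, 181], [181, 181, 179, 214, 229, 231, 230, 230, 229, 236, 181, 182, 180], [182, 181, 175, 228, 229, 229, 229, 229, 229, 233, 140, 182, 180], [181, 182, 149, 196, 230, 229, 229, 231, 231, 223, 117, 180, 183], [179, 177, 179, 110, 233, 230, 229, 229, 233, 79, 142, 180, 179], [178, 179, 183, 112, 232, 230, 230, 232, 92, 80, 107, 180, 177], [179, 178, 181, 116, 230, 231, 229, 179, 78, 96, 151, 176, 176], [177, 177, 178, 138, 227, 229, 231, 126, 109, 112, 174, 174, 173], [177, 176, 179, 202, 230, 230, 232, 105, 110, 106, 182, 176, 173]]
```

View pics/w4c.png

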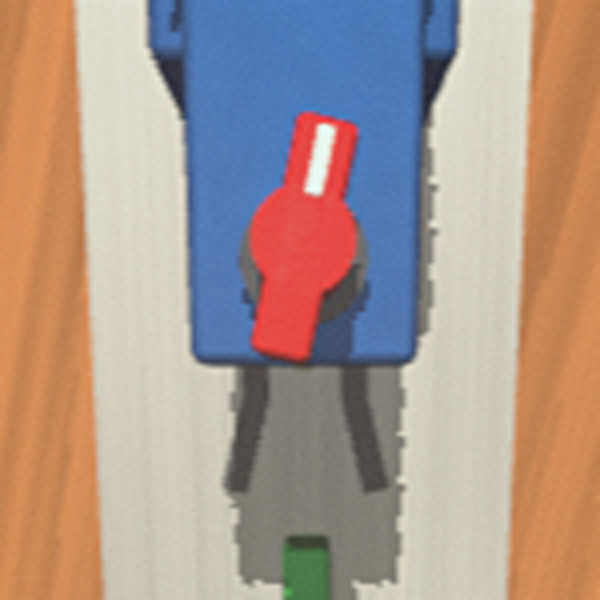

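The crop shows the red bar with ends at crop (328,119) and (280,355), a round hub at (303,240) and the gauge's handle in line below.

```bash
python3 - <<'E'
from h import *
import pickle
i=pickle.load(open("w4.pkl","rb"))
P=np.array([(328.5,119),(280,355),(303,240),(300,113),(357,125),(252,350),(308,360)])/4+[242-.4,26-.4]
w=cast(i,P,173);print(w.round(1));d=w[0]-w[1];print("len",np.linalg.norm(d),"ang",np.degrees(np.arctan2(d[1],d[0])),"mid",(w[0]+w[1])/2)
s=state();print(s["eef_pos"],s["tcp_rot"],s["joints"])
E
```

```text
[[504.9 234.9 173. ]
 [505.4 192.2 173. ]
 [505.1 213.5 173. ]
 [499.6 234.7 173. ]
 [510.3 235.1 173. ]
 [500.  191.9 173. ]
 [510.9 192.5 173. ]]
len 42.6893446680309 ang 90.68137526952354 mid [505.16713743 213.55165112 173.        ]
[529.26737392 115.402294   228.73487197] [3.13663353e+00 5.48579421e-04 1.80201144e+00] [ 9.26543525e-02  3.55750835e-01  1.74865273e+00  1.64981270e-04
  1.03220174e+00 -1.38646387e-01]
```

Request:
move_arm:
  commands:
    - [[-0.8,3.27,0],[0,0,-4.2],0.5]
    - [[-0.8,3.27,0],[0,0,-4.2],0.5]
    - [[-0.8,3.27,0],[0,0,-4.2],0.5]
    - [[0,0,0],[0,0,0],0.5]
    - [[0,0,0],[0,0,0],0.5]

```text
t: 9.6
eef_pos: [504.0, 213.5, 225.0]
tcp_rot: [-3.139, 0.001, 1.584]
ft_force: [-0.2, -0.2, -0.3]
opening: 0.496
grip_force: 0.0
```

Request:
move_arm:
  commands:
    - [[0.1,0,-3.0],[0,0,0],0.5]
    - [[0,0,-3.0],[0,0,0],0.5]
    - [[0,0,-1.5],[0,0,0],0.5]
    - [[0,0,-0.4],[0,0,0],0.5]
    - [[0,0,0],[0,0,0],0.5]
    - [[0,0,0],[0,0,0],0.5]

```text
t: 10.2
eef_pos: [506.1, 212.9, 148.0]
tcp_rot: [3.141, -0.0, 1.582]
ft_force: [0.4, 0.3, 0.7]
opening: 0.502
grip_force: 0.0
```

Request:
move_arm:
  commands:
    - [[-0.08,0.06,-0.2],[0,0,0],0.5]
    - [[0,0,0],[0,0,0],0.1]
    - [[0,0,0],[0,0,0],0]
    - [[0,0,0],[0,0,0],0]
    - [[0,0,0],[0,0,0],0]
    - [[0,0,0],[0,0,0],0]

```text
t: 10.8
eef_pos: [504.8, 213.9, 145.5]
tcp_rot: [3.141, -0.0, 1.582]
ft_force: [-0.1, 0.3, -0.4]
opening: 0.137
grip_force: 0.4
```

Request:
move_arm:
  commands:
    - [[0,0,0],[0,0,0],0]
    - [[0,0,0],[0,0,0],0]
    - [[0,0,0],[0,0,-8],0]
    - [[0,0,0],[0,0,-8],0]
    - [[0,0,0],[0,0,-8],0]
    - [[0,0,0],[0,0,-8],0]
    - [[0,0,0],[0,0,-8],0]
    - [[0,0,0],[0,0,-8],0]
    - [[0,0,0],[0,0,-8],0]
    - [[0,0,0],[0,0,0],0]

```text
t: 11.8
eef_pos: [506.6, 213.2, 145.5]
tcp_rot: [3.139, -0.003, 0.6]
ft_force: [9.8, -4.8, -5.4]
opening: 0.125
grip_force: 30.0
```

Request:
move_arm:
  commands:
    - [[0.06,-0.03,0],[0,0,-8],0]
    - [[0,0,0],[0,0,-8],0]
    - [[0,0,0],[0,0,-8],0]
    - [[0,0,0],[0,0,-8],0]
    - [[0,0,0],[0,0,-8],0]
    - [[0,0,0],[0,0,-8],0]
    - [[0,0,0],[0,0,-8],0]
    - [[0,0,0],[0,0,-8],0]
    - [[0,0,0],[0,0,-8],0]
    - [[0,0,0],[0,0,0],0]

```text
t: 12.8
eef_pos: [506.5, 211.4, 145.5]
tcp_rot: [3.14, -0.003, -0.657]
ft_force: [8.0, -17.5, 0.1]
opening: 0.125
grip_force: 30.0
```

Request:
move_arm:
  commands:
    - [[0,0,0],[0,0,0],0.2]
    - [[0,0,0],[0,0,0],0.8]
    - [[0,0,0],[0,0,0],0.8]
    - [[0,0,0],[0,0,0],0.8]
    - [[0,0,0],[0,0,8.5],0.8]
    - [[0,0,0],[0,0,8.5],0.8]
    - [[0,0,0],[0,0,8.5],0.8]
    - [[0,0,0],[0,0,8.5],0.8]
    - [[0,0,0],[0,0,8.5],0.8]
    - [[0,0,0],[0,0,8.5],0.8]

```text
t: 13.8
eef_pos: [505.3, 213.7, 145.4]
tcp_rot: [3.142, 0.0, 0.245]
ft_force: [0.2, 0.7, 0.0]
opening: 0.795
grip_force: 0.0
```

Request:
move_arm:
  commands:
    - [[0,0,0],[0,0,8.5],0.8]
    - [[0,0,0],[0,0,8.5],0.8]
    - [[0,0,0],[0,0,8.5],0.8]
    - [[0,0,0],[0,0,8.5],0.8]
    - [[0,0,0],[0,0,8.5],0.8]
    - [[0,0,0],[0,0,8.5],0.8]
    - [[0,0,0],[0,0,8.5],0.8]
    - [[0,0,0],[0,0,8.5],0.8]
    - [[0,0,0],[0,0,8.5],0.8]
    - [[0,0,0],[0,0,8.5],0.8]

```text
t: 14.8
eef_pos: [505.3, 213.7, 145.4]
tcp_rot: [-3.142, -0.0, 1.728]
ft_force: [-0.5, 0.2, 0.3]
opening: 0.799
grip_force: 0.0
```

Request:
move_arm:
  commands:
    - [[0,0,0],[0,0,8.5],0.8]
    - [[0,0,0],[0,0,8.5],0.6]
    - [[0,0,0],[0,0,8.5],0.4]
    - [[0,0,0],[0,0,0],0.3]
    - [[0,0,0],[0,0,0],0.3]

```text
t: 15.3
eef_pos: [505.3, 213.7, 145.4]
tcp_rot: [3.142, -0.0, 2.162]
ft_force: [1.3, 0.2, 0.6]
opening: 0.519
grip_force: 0.0
```

Request:
move_arm:
  commands:
    - [[0.06,-0.1,0],[0,0,8.5],0.5]
    - [[0,0,0],[0,0,8.5],0.5]
    - [[0,0,0],[0,0,1.5],0.2]
    - [[0,0,0],[0,0,0],0]
    - [[0,0,0],[0,0,0],0]
    - [[0,0,0],[0,0,0],0]
    - [[0,0,0],[0,0,0],0]
    - [[0,0,0],[0,0,0],0]
    - [[0,0,0],[0,0,0],0]

```text
t: 16.2
eef_pos: [505.6, 212.1, 145.4]
tcp_rot: [-3.14, -0.0, 2.489]
ft_force: [-2.6, -4.8, 3.1]
opening: 0.124
grip_force: 30.0
```

Request:
move_arm:
  commands:
    - [[0,0,0],[0,0,-7.5],0]
    - [[0,0,0],[0,0,-7.5],0]
    - [[0,0,0],[0,0,-7.5],0]
    - [[0,0,0],[0,0,0],0]
    - [[0,0,0],[0,0,0],0]

```text
t: 16.7
eef_pos: [505.5, 212.0, 145.4]
tcp_rot: [-3.14, 0.0, 2.096]
ft_force: [-2.8, -5.4, 3.5]
opening: 0.124
grip_force: 30.0
```

Request:
move_arm:
  commands:
    - [[0,0,0],[0,0,0],0.3]
    - [[0,0,0],[0,0,0],0.5]
    - [[0,0,0],[0,0,0],0.5]
    - [[0,0,2.0],[0,0,0],0.5]
    - [[0,0,3.5],[0,0,0],0.5]
    - [[0.6,-2.4,0],[0,0,-6],0.5]
    - [[0.6,-2.5,0],[0,0,-6],0.5]
    - [[0.6,-2.5,0],[0,0,-5],0.5]
    - [[0.5,-2.3,0],[0,0,0],0.5]
    - [[0,0,-2],[0,0,0],0.5]

```text
t: 17.7
eef_pos: [530.7, 113.6, 182.0]
tcp_rot: [3.137, 0.001, 1.798]
ft_force: [0.1, 0.4, -0.1]
opening: 0.497
grip_force: 0.0
```

Request:
move_arm:
  commands:
    - [[0,0,-4],[0,0,0],0.5]
    - [[0,0,-4],[0,0,0],0.5]
    - [[0,0,-3],[0,0,0],0.5]
    - [[0,0,-1],[0,0,0],0.5]
    - [[0,0,0],[0,0,0],0.5]
    - [[0,0,0],[0,0,0],0.5]

```text
t: 18.3
eef_pos: [529.7, 115.6, 61.5]
tcp_rot: [3.14, 0.0, 1.8]
ft_force: [0.9, 0.7, 0.1]
opening: 0.502
grip_force: 0.0
```

Request:
move_arm:
  commands:
    - [[-0.08,-0.05,-1.4],[0,0,0.1],0.5]
    - [[0,0,0],[0,0,0],0.2]
    - [[0,0,0],[0,0,0],0]
    - [[0,0,0],[0,0,0],0]
    - [[0,0,0],[0,0,0],0]
    - [[0,0,0],[0,0,0],0]
    - [[0,0,0],[0,0,0],0]

```text
t: 19.0
eef_pos: [528.4, 115.1, 46.9]
tcp_rot: [3.141, 0.0, 1.802]
ft_force: [-0.5, -0.5, 6.0]
opening: 0.147
grip_force: 30.0
```

Request:
move_arm:
  commands:
    - [[0.01,-0.05,0],[0,0,0],0]
    - [[0.01,-0.05,0],[0,0,0],0]
    - [[0.01,-0.05,0],[0,0,0],0]
    - [[0.01,-0.05,0],[0,0,0],0]

```text
t: 19.4
eef_pos: [528.9, 113.3, 46.9]
tcp_rot: [3.14, -0.0, 1.802]
ft_force: [-1.1, 2.3, 5.6]
opening: 0.144
grip_force: 30.0
```

Drag is about 2.5 N with 6 N pressed on the handle, so the disc does not pinch yet. I'll push the gauge home and turn 0.58 rad more.

Request:
move_arm:
  commands:
    - [[-0.04,0.2,0],[0,0,0],0]
    - [[0,0,0],[0,0,0],0.2]
    - [[0,0,0],[0,0,0],0.5]
    - [[0,0,0],[0,0,0],0.5]
    - [[0,0,3.0],[0,0,0],0.5]
    - [[0,0,4.5],[0,0,0],0.5]
    - [[0,0,4.5],[0,0,0],0.5]
    - [[0,0,3.5],[0,0,0],0.5]
    - [[-0.8,3.2,0],[0,0,5.6],0.5]
    - [[-0.8,3.3,0],[0,0,5.6],0.5]

```text
t: 20.4
eef_pos: [512.4, 180.3, 202.6]
tcp_rot: [3.139, 0.0, 1.999]
ft_force: [0.9, -0.1, -0.3]
opening: 0.499
grip_force: 0.0
```

Request:
move_arm:
  commands:
    - [[-0.8,3.3,0],[0,0,5.6],0.5]
    - [[0,0,0],[0,0,0],0.5]
    - [[0,0,-2],[0,0,0],0.5]
    - [[0,0,-1],[0,0,0],0.5]
    - [[0,0,0],[0,0,0],0.5]

```text
t: 20.9
eef_pos: [503.7, 212.3, 170.1]
tcp_rot: [-3.139, -0.001, 2.094]
ft_force: [-0.5, -0.2, 0.0]
opening: 0.502
grip_force: 0.0
```

Request:
move_arm:
  commands:
    - [[0.18,0,-1.5],[0,0,0],0.5]
    - [[0,0,-1.0],[0,0,0],0.3]
    - [[0,0,0],[0,0,0],0]
    - [[0,0,0],[0,0,0],0]
    - [[0,0,0],[0,0,0],0]
    - [[0,0,0],[0,0,0],0]
    - [[0,0,0],[0,0,0],0]

```text
t: 21.6
eef_pos: [505.2, 212.5, 146.9]
tcp_rot: [-3.14, 0.0, 2.095]
ft_force: [-5.1, -4.5, 6.6]
opening: 0.128
grip_force: 30.0
```

Request:
move_arm:
  commands:
    - [[0,0,0],[0,0,-8],0]
    - [[0,0,0],[0,0,-8],0]
    - [[0,0,0],[0,0,-8],0]
    - [[0,0,0],[0,0,-8],0]
    - [[0,0,0],[0,0,-1],0]
    - [[0,0,0],[0,0,0],0]
    - [[0,0,0],[0,0,0],0]

```text
t: 22.3
eef_pos: [505.4, 212.6, 146.9]
tcp_rot: [-3.141, 0.001, 1.519]
ft_force: [-4.0, -4.9, 3.9]
opening: 0.124
grip_force: 30.0
```

Request:
move_arm:
  commands:
    - [[0,0,0],[0,0,0],0.3]
    - [[0,0,0],[0,0,0],0.5]
    - [[0,0,0],[0,0,0],0.5]
    - [[0,0,2.0],[0,0,0],0.5]
    - [[0,0,3.5],[0,0,0],0.5]
    - [[0.6,-2.4,0],[0,0,6],0.5]
    - [[0.6,-2.5,0],[0,0,6],0.5]
    - [[0.6,-2.5,0],[0,0,4.2],0.5]
    - [[0.4,-2.3,0],[0,0,0],0.5]
    - [[0,0,-2],[0,0,0],0.5]

```text
t: 23.3
eef_pos: [529.7, 114.1, 183.0]
tcp_rot: [3.137, 0.001, 1.8]
ft_force: [1.2, 0.2, -0.2]
opening: 0.5
grip_force: 0.0
```

Request:
move_arm:
  commands:
    - [[0,0,-4],[0,0,0],0.5]
    - [[0,0,-4],[0,0,0],0.5]
    - [[0,0,-3],[0,0,0],0.5]
    - [[0,0,-1.5],[0,0,0],0.5]
    - [[0,0,0],[0,0,0],0.5]
    - [[0,0,0],[0,0,0],0.5]

```text
t: 23.9
eef_pos: [528.3, 116.1, 56.8]
tcp_rot: [3.141, 0.0, 1.802]
ft_force: [-0.9, 0.7, -0.0]
opening: 0.503
grip_force: 0.0
```

Request:
move_arm:
  commands:
    - [[0.02,-0.12,-0.95],[0,0,0],0.5]
    - [[0,0,0],[0,0,0],0.5]
    - [[0,0,0],[0,0,0],0.2]
    - [[0,0,0],[0,0,0],0]
    - [[0,0,0],[0,0,0],0]
    - [[0,0,0],[0,0,0],0]
    - [[0,0,0],[0,0,0],0]
    - [[0,0,0],[0,0,0],0]

```text
t: 24.7
eef_pos: [528.4, 114.9, 47.1]
tcp_rot: [3.141, 0.0, 1.802]
ft_force: [0.3, 1.0, 1.4]
opening: 0.145
grip_force: 30.0
```

Request:
move_arm:
  commands:
    - [[0.01,-0.05,0],[0,0,0],0]
    - [[0.01,-0.05,0],[0,0,0],0]
    - [[0.01,-0.05,0],[0,0,0],0]

```text
t: 25.0
eef_pos: [528.5, 113.7, 47.0]
tcp_rot: [3.141, -0.0, 1.802]
ft_force: [0.2, 5.4, 2.0]
opening: 0.143
grip_force: 30.0
```

Request:
move_arm:
  commands:
    - [[0.01,-0.05,0],[0,0,0],0]

```text
t: 25.1
eef_pos: [528.5, 113.2, 47.0]
tcp_rot: [3.141, -0.0, 1.802]
ft_force: [0.1, 5.8, 2.1]
opening: 0.147
grip_force: 30.0
```

Request:
move_arm:
  commands:
    - [[0.01,-0.05,0],[0,0,0],0]

```text
t: 25.2
eef_pos: [528.6, 112.7, 47.0]
tcp_rot: [3.141, -0.0, 1.802]
ft_force: [-1.3, 4.8, 3.6]
opening: 0.145
grip_force: 30.0
```

Drag is about 5.3 N, which means a pinch near 5 N. I'll push back home and read the drag in the other direction to cancel any sensor offset.

Request:
move_arm:
  commands:
    - [[-0.02,0.1,0],[0,0,0],0]
    - [[-0.01,0.05,0],[0,0,0],0]

```text
t: 25.4
eef_pos: [528.6, 113.4, 47.0]
tcp_rot: [3.141, 0.001, 1.802]
ft_force: [1.5, -5.6, 4.1]
opening: 0.141
grip_force: 30.0
```

Request:
move_arm:
  commands:
    - [[-0.01,0.05,0],[0,0,0],0]

```text
t: 25.5
eef_pos: [528.5, 113.8, 47.0]
tcp_rot: [3.141, 0.001, 1.802]
ft_force: [1.2, -5.4, 2.7]
opening: 0.144
grip_force: 30.0
```

Request:
move_arm:
  commands:
    - [[-0.01,0.05,0],[0,0,0],0]

```text
t: 25.6
eef_pos: [528.5, 114.3, 47.0]
tcp_rot: [3.141, 0.001, 1.802]
ft_force: [0.8, -4.9, 3.5]
opening: 0.145
grip_force: 30.0
```

Both directions give a pinch of about 4.7 N. I'll add roughly 0.1 rad to centre it in the band.

Request:
move_arm:
  commands:
    - [[0,0,0],[0,0,0],0]
    - [[0,0,0],[0,0,0],0.2]
    - [[0,0,0],[0,0,0],0.5]
    - [[0,0,0],[0,0,0],0.5]
    - [[0,0,3.0],[0,0,0],0.5]
    - [[0,0,4.5],[0,0,0],0.5]
    - [[0,0,4.5],[0,0,0],0.5]
    - [[0,0,3.5],[0,0,0],0.5]
    - [[-0.8,3.2,0],[0,0,-5.4],0.5]
    - [[-0.8,3.3,0],[0,0,-5.4],0.5]

```text
t: 26.6
eef_pos: [512.3, 180.2, 203.1]
tcp_rot: [3.139, -0.0, 1.608]
ft_force: [1.3, -0.3, -0.2]
opening: 0.501
grip_force: 0.0
```

Request:
move_arm:
  commands:
    - [[-0.7,3.2,0],[0,0,-5.4],0.5]
    - [[0,0,0],[0,0,0],0.5]
    - [[0,0,-2],[0,0,0],0.5]
    - [[0,0,-1],[0,0,0],0.5]
    - [[0,0,0],[0,0,0],0.5]

```text
t: 27.1
eef_pos: [504.6, 211.2, 170.6]
tcp_rot: [-3.139, 0.001, 1.519]
ft_force: [-0.3, 0.2, -0.3]
opening: 0.5
grip_force: 0.0
```

Request:
move_arm:
  commands:
    - [[0.08,0.15,-1.5],[0,0,0],0.5]
    - [[0,0,-1.0],[0,0,0],0.3]
    - [[0,0,0],[0,0,0],0.3]
    - [[0,0,0],[0,0,0],0]
    - [[0,0,0],[0,0,0],0]
    - [[0,0,0],[0,0,0],0]
    - [[0,0,0],[0,0,0],0]
    - [[0,0,0],[0,0,0],0]

```text
t: 27.9
eef_pos: [505.4, 213.4, 147.4]
tcp_rot: [-3.141, 0.0, 1.519]
ft_force: [-5.4, 0.1, 5.7]
opening: 0.124
grip_force: 30.0
```

Request:
move_arm:
  commands:
    - [[0,0,0],[0,0,-3],0]
    - [[0,0,0],[0,0,-3],0]
    - [[0,0,0],[0,0,0],0]
    - [[0,0,0],[0,0,0],0]

```text
t: 28.3
eef_pos: [505.5, 213.4, 147.4]
tcp_rot: [-3.141, 0.0, 1.414]
ft_force: [-3.8, -0.1, 5.0]
opening: 0.123
grip_force: 30.0
```

Request:
move_arm:
  commands:
    - [[0,0,0],[0,0,0],0.3]
    - [[0,0,0],[0,0,0],0.5]
    - [[0,0,0],[0,0,0],0.5]
    - [[0,0,2.0],[0,0,0],0.5]
    - [[0,0,3.5],[0,0,0],0.5]
    - [[0.6,-2.4,0],[0,0,8],0.5]
    - [[0.6,-2.5,0],[0,0,8],0.5]
    - [[0.6,-2.5,0],[0,0,6.2],0.5]
    - [[0.4,-2.4,0],[0,0,0],0.5]
    - [[0,0,-2],[0,0,0],0.5]

```text
t: 29.3
eef_pos: [529.7, 113.2, 183.5]
tcp_rot: [3.137, 0.001, 1.8]
ft_force: [0.3, -0.8, 0.5]
opening: 0.5
grip_force: 0.0
```

Request:
move_arm:
  commands:
    - [[0,0,-4],[0,0,0],0.5]
    - [[0,0,-4],[0,0,0],0.5]
    - [[0,0,-3],[0,0,0],0.5]
    - [[0,0,-1.5],[0,0,0],0.5]
    - [[0,0,0],[0,0,0],0.5]
    - [[0,0,0],[0,0,0],0.5]

```text
t: 29.9
eef_pos: [528.3, 115.3, 57.2]
tcp_rot: [3.141, 0.0, 1.802]
ft_force: [0.1, 0.5, -0.2]
opening: 0.499
grip_force: 0.0
```

Request:
move_arm:
  commands:
    - [[0.02,-0.1,-0.95],[0,0,0],0.5]
    - [[0,0,0],[0,0,0],0.5]
    - [[0,0,0],[0,0,0],0.5]
    - [[0,0,0],[0,0,0],0.2]
    - [[0,0,0],[0,0,0],0]
    - [[0,0,0],[0,0,0],0]
    - [[0,0,0],[0,0,0],0]
    - [[0,0,0],[0,0,0],0]
    - [[0,0,0],[0,0,0],0]

```text
t: 30.8
eef_pos: [528.3, 114.3, 47.4]
tcp_rot: [3.141, 0.0, 1.802]
ft_force: [0.2, 0.9, 0.8]
opening: 0.144
grip_force: 30.0
```

Request:
move_arm:
  commands:
    - [[0.01,-0.05,0],[0,0,0],0]
    - [[0.01,-0.05,0],[0,0,0],0]
    - [[0.01,-0.05,0],[0,0,0],0]

```text
t: 31.1
eef_pos: [528.4, 113.2, 47.5]
tcp_rot: [3.141, -0.0, 1.802]
ft_force: [-0.7, 5.3, 1.1]
opening: 0.147
grip_force: 30.0
```

Request:
move_arm:
  commands:
    - [[0.01,-0.05,0],[0,0,0],0]

```text
t: 31.2
eef_pos: [528.5, 112.8, 47.4]
tcp_rot: [3.142, -0.001, 1.802]
ft_force: [-1.4, 6.3, 1.2]
opening: 0.143
grip_force: 30.0
```

Request:
move_arm:
  commands:
    - [[-0.02,0.1,0],[0,0,0],0]
    - [[-0.01,0.05,0],[0,0,0],0]

```text
t: 31.4
eef_pos: [528.5, 113.4, 47.5]
tcp_rot: [3.141, 0.001, 1.802]
ft_force: [0.8, -6.2, 1.0]
opening: 0.147
grip_force: 30.0
```

Request:
move_arm:
  commands:
    - [[-0.01,0.05,0],[0,0,0],0]

```text
t: 31.5
eef_pos: [528.4, 113.8, 47.5]
tcp_rot: [3.141, 0.001, 1.802]
ft_force: [1.3, -5.1, 1.0]
opening: 0.143
grip_force: 30.0
```

Drag is about 5.9 N at a 1 N press, so the pinch is near 6 N. I'll nudge the gauge home, release and retreat.

Request:
move_arm:
  commands:
    - [[-0.01,0.05,0],[0,0,0],0]
    - [[0,0,0],[0,0,0],0]
    - [[0,0,0],[0,0,0],0.2]
    - [[0,0,0],[0,0,0],0.5]
    - [[0,0,0],[0,0,0],0.5]
    - [[0,0,2.5],[0,0,0],0.5]
    - [[0,0,4.0],[0,0,0],0.5]
    - [[0,-1,4.0],[0,0,0],0.5]
    - [[0,-1,2.0],[0,0,0],0.5]
    - [[0,0,0],[0,0,0],0.5]

```text
t: 32.5
eef_pos: [529.2, 94.3, 175.2]
tcp_rot: [3.137, 0.001, 1.801]
ft_force: [-0.0, -0.0, -0.7]
opening: 0.501
grip_force: 0.0
```

```bash
python3 - <<'E'
from h import *
a=read_camera("wrist");cv2.imwrite("pics/w5.png",a);print(state()["eef_pos"],state()["ft_force"])
E
```

```text
[528.41769778  94.62921973 173.35071269] [-0.13553906 -0.3882342  -0.23161206]
```

View pics/w5.png

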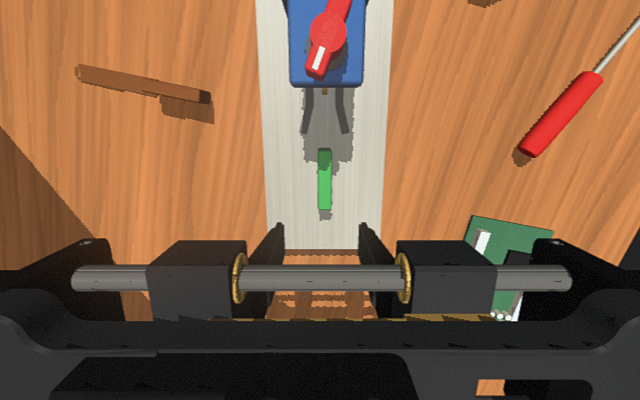

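The wrist view shows the gauge lying straight on the bed (handle 324,180) with its blade under the disc. The gripper is clear of everything.

```bash
python3 -c "
from cell import env
print(env.job_done())"
```

```text
the job is handed in; nothing more can be done
None
```

I've handed the job in: the gauge is home at the brass stop and released, its last pull test gave a drag of about 5.9 N (a pinch of roughly 6 N, estimated), and it took about 33 s; no verdict came back.

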